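# Clear and crack the desiccator lid

### The arm

A 7-joint arm with a two-finger parallel gripper is mounted at the origin on a cart in front of the work surface, level with it; the furniture and walls round the work are solid. World frame = base frame: x ahead of the robot, y to its left, z up, the work surface at z = 0. Lengths are in mm, angles in rad, forces in N, time in s.
With the tool pointing down it reaches from about 400 to 850 mm from the base axis. Payload 10.4 kg.
Tool frame: the origin (TCP) lies midway between the tips of the shut fingers; the grasp point (between the pads) lies 19 mm behind it; z points along the fingers, y is the direction in which the jaws open and shut (so a half turn about z gives the same grasp; the last joint's range is limited). The gripper opens to 85 mm and grips with 20 to 120 N. Pads are 22 mm wide; open, the fingers measure 114 mm over their backs; the gripper's body (76 mm by 85 mm) begins 54 mm behind the grasp point. The pads swing forward as they close: fully open they stand 13 mm farther back than shut.
Start: joints at [1.194, 0.332, -0.065, 1.46, 0.022, 1.35, -0.088], TCP at [216.563, -586.303, 231.338] pointing down, gripper open.
Joint ranges: [-2.6, 2.6], [-0.5, 2.12], [-1.47, 1.34], [0.16, 2.42], [-1.27, 4.41], [0.06, 2.06], [-2.6, 2.6]. Speed limits (rad/s): [2.22, 2.22, 2.79, 2.79, 3.14, 3.14, 3.14].

### API

Orientations are given as a rotation vector (axis times angle).
In Python, from workcell import arm gives the robot as it stands. The module is installed in compiled form; this text tells all that it offers.
- The arm moves only by the tool step_arm, never from a script. Its argument "plan" is a list that holds one entry, the list of rows, each a list of 7 numbers: the opening, from -1 (shut) to 1 (fully open), then the shift along the world's x, y, z as a fraction of full scale, then the turn, a rotation vector about the world's x, y, z as a fraction of full scale. A call has 1 to 20 rows; each row shifts and turns the commanded pose from where the row before left it; what a row does not reach is not made up. Full scale, the value 1, is 3 cm for a shift and 4 degrees for a turn. A row lasts 1/12 s, in which the tool goes at most 41.7 mm and 7.16 degrees, less where a joint would pass 70% of its speed; a pose out of reach is approached as far as the arm can. A call with a number of a shift or a turn outside -1 to 1 is refused whole. A call with a gripper value outside its range is refused whole. The fingers move at their own pace and stop on an object; "newtons" is the grip in N (left out, the last holds). Time passes only in rows, so rows that do not move let the fingers close. It gives the time, the measured TCP pose, the force and the opening at its end, in the units of the state.
- arm.state(): the state, without advancing time (a new reading comes with each control period).
- arm.get_image(name): name is "scene" or "side" or "wrist"; returns (picture, depth): 420x560x3 uint8, red, green, blue; 420x560 float32, mm along the optical axis (not along the pixel's ray), 0 where there is no reading.
- arm.camera_model(name): a dict with "mtx" (3x3 intrinsics, pixels), "rvec" (rotation vector, rad) and "tvec" (3), from world to camera coordinates, as OpenCV has them. Camera axes: x right, y down, z forward; pixel columns grow to the right and rows downward; lengths in mm; the calibration is good to about 2 mm. A picture is of the moment at which its call begins: read the wrist's pose just before it. camera_model takes no time and is no camera call; for the wrist camera it gives the pose at the moment of the call.
- arm.hand_in(): hands the job in, once; it reports no verdict.
The state is a dict: "time": time; "joint_positions": joint angles; "joint_vel": joint speeds; "effort": joint torques, N m; "tool_pos": TCP position; "tool_rot": TCP orientation; "contact_force": force on the tool from outside, world axes, zero at the start; "torque": the same for the moment, N m; "opening": finger opening in mm.
Only numpy, scipy, OpenCV 4.12 (cv2) and the standard library are available. Lean on these libraries where they do the work, as an engineer would, in place of code of your own. Each camera call takes 0.05 s, during which the arm holds its last target. There are 200 camera calls.

### The job

The sealed dry box has to breathe before its sample pots are taken out. First clear its lid: nest the steel beakers on the worktop in size order, the middle one into the large one that already stands there and then the smallest into the middle one, each standing square on the floor of the next. Then take the lid by its bow handle, pull it free of its sticky seal without ever letting it jump open more than about 6 cm, and finish while still holding it about 2 cm open at the front edge; leave the other things on the worktop alone.

Things in the scene. Friction and masses are not known exactly. Their poses are not given: they have to be found in the camera images.
- lid_handle (a point): middle of the round steel grip bar of the lid's bow handle. The bar is 12 mm thick, parallel to the box's front edge, straight for 84 mm; its centre is 32 mm above the lid's top, 18 mm behind the box's front face, 186 mm in front of the hinge line. Axes: y along the bar, z up from the lid, -x to the front; turns with the lid
- lid_hinge (a point): middle of the lid's hinge line, along the box's top rear edge, 93 mm above the worktop. Axes fixed to the box: x to its rear, y along the hinge line, z up. As the lid opens, the handle travels on an arc about this line, rising and going a little to the rear
- lid (a joint): opening angle of the lid, rad; 0 = shut, grows as the front edge rises. The front edge is 207 mm from the hinge: 0.10 rad is a 21 mm gap. The gasket's pull is greatest at the start (about 17 N upward at the handle with the lid's weight), halves within 4 mm of travel and is about 5 N at a 20 mm gap. The lid weighs 0.4 kg and falls shut if let go
- lid_top (a point): the dry box: a desiccator with clear walls, grey base and grey lid, 200 mm deep, 230 mm wide; heavy, does not shift. The point is the middle of the box from above, at the upper face of the shut lid, 101 mm above the worktop (fixed to the box; axes: x to its rear, z up)
- beaker_large_mid (a point): large open straight-sided steel beaker, 84 mm outside diameter, 52 mm high, wall 2.5 mm, floor 3 mm thick, upright and empty on the worktop, on one side of the box or the other; point on its axis, half-way up (26 mm above its underside), z up its axis
- beaker_middle_mid (a point): middle steel beaker, 64 mm outside diameter, 66 mm high, wall 2.5 mm, floor 3 mm, about 110 g; stands upright on the lid beside the small one (left or right of it); point on its axis half-way up (33 mm above its underside). Nested, its rim stands 17 mm above that of the large one
- beaker_small_mid (a point): smallest beaker, 46 mm outside diameter, 80 mm high, wall 2.5 mm, floor 3 mm, about 80 g; stands upright on the lid; point on its axis half-way up (40 mm above its underside). Nested, its rim stands 17 mm above that of the middle one
- beaker_middle: the middle beaker; origin at the centre of its underside
- beaker_small: the smallest beaker; origin at the centre of its underside
- tape: bystander: roll of tape lying flat, 100 mm across, 25 mm high, on the other side of the box from the large beaker; origin under its centre
- pen: bystander: pen lying in front of the box, 142 mm long, 12 mm thick; origin under its centre
- thermometer: bystander: flat white hand thermometer in front of the box, 152 x 46 x 18 mm; origin under its centre
Mind the look-alikes: they are no part of the job. Leave any green look-alike of the beaker_middle alone. What is shaped like the part that bears beaker_large_mid but pink is not meant.

How it is judged:
By the outcome, as a careful person would: the job done as asked, in the order asked, and still so for the second after the job is handed in, while the arm keeps its last pose, push and grip.
It also fails if it takes over 64 s, if anything falls off the work surface, if the arm or the gripper's body presses on something with over 40 N, if the wrist force passes 120 N, or if a joint passes its speed limit or range.

## Working session

There is one attempt and no reset: what is moved stays moved. The work goes in short steps, Python scripts to look and compute and a tool call to move; the robot and the scene stay as the last step left them, time stands still between calls to the robot, and variables do not carry over. Pictures are saved under pics/ and viewed, about 8 in all and at most 12, crops included, and the job is handed in when it is done.

Besides the shell and the picture viewer there is one more tool, called after "Emit:" as name(argument=value, ...) on one line, values as JSON. step_arm: Moves the arm, as the interface text tells. Its arguments: {"type":"object","properties":{"plan":{"type":"array","items":{"type":"array","items":{"type":"array","items":{"type":"number"}}}},"newtons":{"type":"number"}},"required":["plan"]}

```bash
mkdir -p pics; cat > h.py <<'E'
import numpy as np, cv2
from workcell import arm
def cam(n):
    m=arm.camera_model(n); R=cv2.Rodrigues(np.array(m["rvec"],float))[0]
    return np.array(m["mtx"],float),R,np.array(m["tvec"],float).ravel()
def cloud(c,d):
    K,R,t=c; v,u=np.mgrid[:d.shape[0],:d.shape[1]]
    P=np.stack([(u-K[0,2])/K[0,0]*d,(v-K[1,2])/K[1,1]*d,d],-1)
    return (P-t)@R
def onplane(c,u,v,z):
    K,R,t=c; r=R.T@np.linalg.inv(K)@[u,v,1]; o=-R.T@t
    return o+r*(z-o[2])/r[2]
def save(n,im): cv2.imwrite("pics/"+n,cv2.cvtColor(im,cv2.COLOR_RGB2BGR))
E
python3 - <<'E'
from h import *
print(arm.state())
for n in("scene","side"):
    im,d=arm.get_image(n); save(n+"0.png",im); np.savez(n+"0.npz",im=im,d=d)
    K,R,t=cam(n); print(n,K[0,0],-R.T@t, R[2])
E
```

```text
{'time': 0.0, 'joint_positions': array([ 1.19436662,  0.33285434, -0.06473663,  1.46098063,  0.02158474,
        1.34992135, -0.08850392]), 'joint_vel': array([-0.00073374,  0.00022063,  0.00140924, -0.00024272, -0.00036931,
       -0.00141813, -0.00088305]), 'effort': array([-2.75878174e-04, -6.25450230e+01,  4.88369528e-02, -3.91613746e+01,
        1.60568784e-02,  9.72759415e-03,  1.45346502e-05]), 'tool_pos': array([ 216.43739374, -585.89920109,  230.50821662]), 'tool_rot': array([-3.09112816e+00, -5.52722695e-01,  4.74118624e-04]), 'contact_force': array([-0.27124292, -0.1811718 ,  0.67953572]), 'torque': array([ 0.02189764,  0.08866949, -0.00707795]), 'opening': 85.27964872785238}
scene 380.9270960147951 [-83.39955478 630.87258185 798.45162219] [ 0.58001398 -0.4839944  -0.65523523]
side 472.88342819972144 [ 456.05259377 1362.90961119  590.4987523 ] [ 0.0587245  -0.92873076 -0.36607459]
```

View pics/scene0.png

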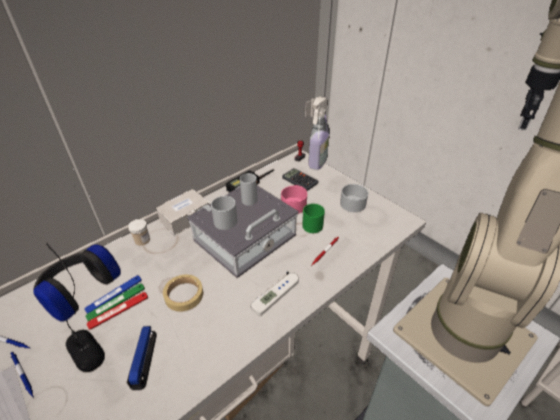

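View pics/side0.png

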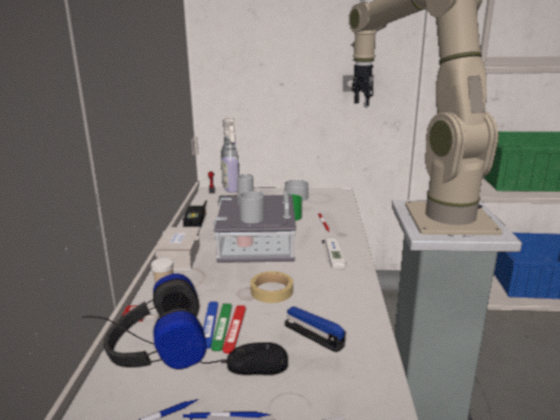

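Scene: steel beakers at (224,212) and (249,188) on the lid, steel large one at (354,198). The look-alikes are green (313,218) and pink (293,198). Next I measure them and make the confirming crop.

```bash
python3 - <<'E'
from h import *
f=np.load("scene0.npz"); im,d=f["im"],f["d"]; c=cam("scene"); P=cloud(c,d)
for n,u0,u1,v0,v1 in(("mid",208,240,192,232),("small",238,260,170,208),("large",338,371,183,213),("green",300,327,203,233),("pink",280,310,186,213)):
    p=P[v0:v1,u0:u1].reshape(-1,3); ok=d[v0:v1,u0:u1].ravel()>0; p=p[ok]
    zt=np.percentile(p[:,2],98); q=p[abs(p[:,2]-zt)<7]
    (x,y),r=cv2.minEnclosingCircle(q[:,:2].astype(np.float32)); print(n,"ztop",zt.round(1),"c",round(x),round(y),"r",round(r,1),len(q))
    # exterior rim: silhouette ray-cast of gray
# lid plane
m=(abs(P[...,2]-101)<6)&(d>0); v,u=np.nonzero(m); k=(u>185)&(u<305)&(v>180)&(v<275)
q=P[v[k],u[k]]; r=cv2.minAreaRect(q[:,:2].astype(np.float32)); print("lid",r,q[:,2].mean()); print(cv2.boxPoints(r).round())
m=(abs(P[...,2]-135)<6)&(d>0); v,u=np.nonzero(m); k=(u>240)&(u<290)&(v>205)&(v<245)
q=P[v[k],u[k]]; r=cv2.minAreaRect(q[:,:2].astype(np.float32)); print("handle",r,q[:,2].mean())
print("tape",onplane(c,183,292,12),"pen",onplane(c,325,250,6),"th",onplane(c,275,292,10))
save("crop0.png",cv2.resize(im[160:310,150:380],None,fx=3.4,fy=3.4,interpolation=cv2.INTER_CUBIC))
E
```

```text
mid ztop 166.8 c 582 243 r 33.8 133
small ztop 180.2 c 609 140 r 24.7 89
large ztop 51.8 c 474 -170 r 44.4 130
green ztop 66.0 c 486 0 r 33.8 103
pink ztop 102.6 c 518 72 r 35.8 134
lid ((579.6507568359375, 188.61326599121094), (211.26577758789062, 237.32980346679688), 3.6162071228027344) 101.05078458228392
[[467. 300.]
 [482.  64.]
 [693.  77.]
 [678. 314.]]
handle ((494.8563232421875, 183.1554412841797), (12.39545726776123, 104.73993682861328), 3.9317195415496826) 135.8454297189158
tape [523.27020634 426.27697913  12.        ] pen [389.04661051  47.04650552   6.        ] th [370.35252075 250.02329759  10.        ]
```

View pics/crop0.png

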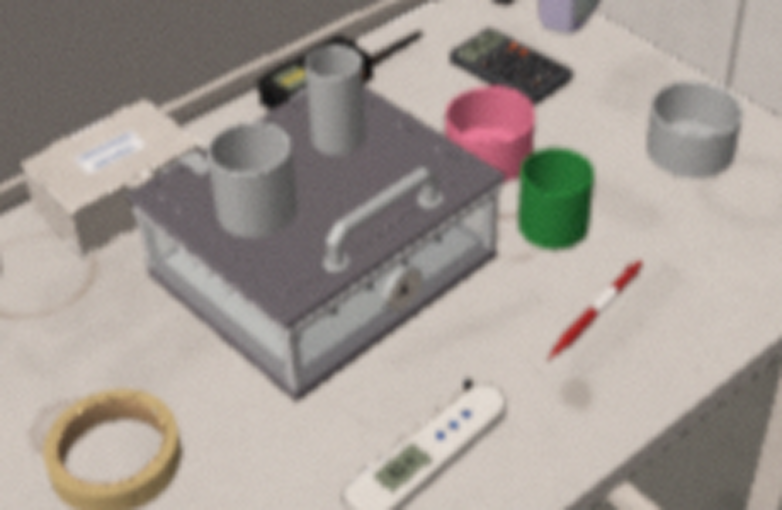

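Crop confirms: the plain steel beakers are at scene pixels (224,212) middle, (249,188) small and (354,198) large. Green and pink are the look-alikes, and both measure as separate objects. Sizes and heights match. Moving now.

Emit:
step_arm(plan=[[[1, 0.3, 0.4, 0.2, 0, 0, 0.6], [1, 0.5, 0.8, 0.2, 0, 0, 0.9], [1, 0.5, 0.8, 0.2, 0, 0, 0.9], [1, 0.5, 0.8, 0.2, 0, 0, 0.9], [1, 0.5, 0.8, 0.2, 0, 0, 0.9], [1, 0.5, 0.8, 0.2, 0, 0, 0.9], [1, 0.5, 0.8, 0.2, 0, 0, 0.9], [1, 0.5, 0.8, 0.2, 0, 0, 0.9], [1, 0.5, 0.8, 0.2, 0, 0, 0.9], [1, 0.5, 0.8, 0.2, 0, 0, 0.9], [1, 0.5, 0.8, 0, 0, 0, 0.9], [1, 0.5, 0.8, 0, 0, 0, 0.9], [1, 0.5, 0.8, 0, 0, 0, 0.9], [1, 0.5, 0.8, 0, 0, 0, 0.9], [1, 0.5, 0.8, 0, 0, 0, 0.9], [1, 0.5, 0.8, 0, 0, 0, 0.9], [1, 0.5, 0.8, 0, 0, 0, 0.9], [1, 0.5, 0.8, 0, 0, 0, 0.9]]], newtons=30)

```text
time: 1.6
tool_pos: [480.9, -164.2, 291.6]
tool_rot: [2.331, 2.105, -0.0]
contact_force: [0.2, -0.2, -0.5]
opening: 85.4
```

```bash
cat >> h.py <<'E'
from scipy.spatial.transform import Rotation as Ro
def st():
    s=arm.state(); R=Ro.from_rotvec(s["tool_rot"]).as_matrix()
    print("t",round(s["time"],2),"q",s["joint_positions"].round(2),"tcp",s["tool_pos"].round(1),"yaw_x",np.degrees(np.arctan2(R[1,0],R[0,0])).round(1),"z",R[:,2].round(3),"F",s["contact_force"].round(1),"op",round(s["opening"],1)); return s,R
E
python3 -c "
from h import *
st()"
```

```text
t 1.6 q [ 0.74  0.08 -0.53  1.65  0.04  1.43  0.11] tcp [ 480.9 -164.2  291.6] yaw_x 84.2 z [ 0. -0. -1.] F [ 0.2 -0.2 -0.5] op 85.4
```

```bash
cat >> h.py <<'E'
def rim(name,z,c0,R0,tol=5,tag=None):
    """top ring at height z near c0; returns circle centre (enclosing and least squares)"""
    im,d=arm.get_image(name); c=cam(name); P=cloud(c,d)
    if tag: save(tag,im); np.savez(tag[:-4]+".npz",im=im,d=d)
    m=(d>0)&(abs(P[...,2]-z)<tol)&(np.hypot(P[...,0]-c0[0],P[...,1]-c0[1])<R0)
    q=P[m]
    if len(q)<10: print("few",len(q)); return
    (x,y),r=cv2.minEnclosingCircle(q[:,:2].astype(np.float32))
    A=np.c_[2*q[:,:2],np.ones(len(q))]; s=np.linalg.lstsq(A,(q[:,:2]**2).sum(1),rcond=None)[0]
    print(name,"encl",round(x,1),round(y,1),"r",round(r,1),"lsq",s[:2].round(1),np.sqrt(s[2]+s[0]**2+s[1]**2).round(1),"z",np.median(q[:,2]).round(1),len(q))
E
python3 -c "
from h import *
st(); K,R,t=cam('wrist'); print(-R.T@t,R[2]); rim('wrist',52,(474,-170),60,5,'w1.png')
st()"
```

```text
t 1.6 q [ 0.74  0.08 -0.53  1.65  0.04  1.43  0.11] tcp [ 480.9 -164.2  291.6] yaw_x 84.2 z [ 0. -0. -1.] F [ 0.2 -0.2 -0.5] op 85.4
[490.41651282 -80.9146305  434.64680697] [-0.03231122 -0.32531719 -0.94505275]
wrist encl 478.3 -164.3 r 42.0 lsq [ 478.5 -164. ] 40.4 z 52.2 597
t 1.65 q [ 0.74  0.08 -0.53  1.64  0.04  1.43  0.11] tcp [ 483.5 -158.3  291.6] yaw_x 84.8 z [ 0.001  0.002 -1.   ] F [ 0.2  5.  -0.9] op 85.3
```

Emit:
step_arm(plan=[[[1, 0.1, 0.5, 0, 0, 0, 0.5], [1, 0.2, 0.8, 0, 0, 0, 0.5], [1, 0.2, 0.8, 0, 0, 0, 0.5], [1, 0.2, 0.8, 0, 0, 0, 0.5], [1, 0.2, 0.8, 0, 0, 0, 0.5], [1, 0.2, 0.8, 0, 0, 0, 0], [1, 0.2, 0.8, 0, 0, 0, 0], [1, 0.2, 0.8, 0, 0, 0, 0], [1, 0.2, 0.8, 0, 0, 0, 0], [1, 0.2, 0.8, 0, 0, 0, 0], [1, 0.2, 0.8, 0, 0, 0, 0], [1, 0.2, 0.8, 0, 0, 0, 0], [1, 0.2, 0.8, 0, 0, 0, 0], [1, 0.2, 0.8, 0, 0, 0, 0], [1, 0.2, 0.8, 0, 0, 0, 0], [1, 0.2, 0.8, 0, 0, 0, 0], [1, 0.2, 0.8, 0, 0, 0, 0], [1, 0, 0.2, 0, 0, 0, 0], [1, 0, 0, 0, 0, 0, 0]]])

```text
time: 3.23
tool_pos: [578.4, 241.0, 291.0]
tool_rot: [-2.139, -2.299, 0.0]
contact_force: [-0.2, -0.0, -0.1]
opening: 85.3
```

```bash
python3 -c "
from h import *
st(); rim('wrist',167,(582,243),45,5,'w2.png')
rim('wrist',181,(609,140),40,5)"
```

```text
t 3.23 q [ 0.1   0.41 -0.78  1.33  0.29  1.51 -0.58] tcp [578.4 241.  291. ] yaw_x 94.1 z [-0.001  0.001 -1.   ] F [-0.2 -0.  -0.1] op 85.3
wrist encl 584.4 242.5 r 31.9 lsq [584.5 242.7] 30.3 z 167.4 888
wrist encl 612.4 139.1 r 23.5 lsq [612.2 139.8] 21.5 z 181.1 686
```

Emit:
step_arm(plan=[[[1, 0.2, 0.05, -0.3, 0, 0, 0], [1, 0, 0, -0.8, 0, 0, 0], [1, 0, 0, -0.8, 0, 0, 0], [1, 0, 0, -0.8, 0, 0, 0], [1, 0, 0, -0.8, 0, 0, 0], [1, 0, 0, -0.6, 0, 0, 0], [1, 0, 0, -0.4, 0, 0, 0], [1, 0, 0, -0.4, 0, 0, 0], [1, 0, 0, 0, 0, 0, 0], [-1, 0, 0, 0, 0, 0, 0], [-1, 0, 0, 0, 0, 0, 0], [-1, 0, 0, 0, 0, 0, 0], [-1, 0, 0, 0, 0, 0, 0], [-1, 0, 0, 0, 0, 0, 0], [-1, 0, 0, 0, 0, 0, 0]]], newtons=30)

```text
time: 4.58
tool_pos: [586.3, 240.6, 145.9]
tool_rot: [2.144, 2.294, 0.004]
contact_force: [-0.5, -0.6, 6.6]
opening: 63.5
```

```bash
python3 -c "
from h import *
st(); im,d=arm.get_image('scene'); im2,_=arm.get_image('side')
a=cv2.resize(im[130:260,170:300],(520,520),interpolation=cv2.INTER_CUBIC)
b=cv2.resize(im2[130:270,200:310],(409,520),interpolation=cv2.INTER_CUBIC)
save('g1.png',cv2.resize(np.hstack([a,b]),None,fx=.85,fy=.85))"
```

```text
t 4.58 q [ 0.09  0.51 -0.75  1.51  0.36  1.25 -0.63] tcp [586.3 240.6 145.9] yaw_x 93.9 z [ 0.002  0.001 -1.   ] F [-0.5 -0.6  6.6] op 63.5
```

View pics/g1.png

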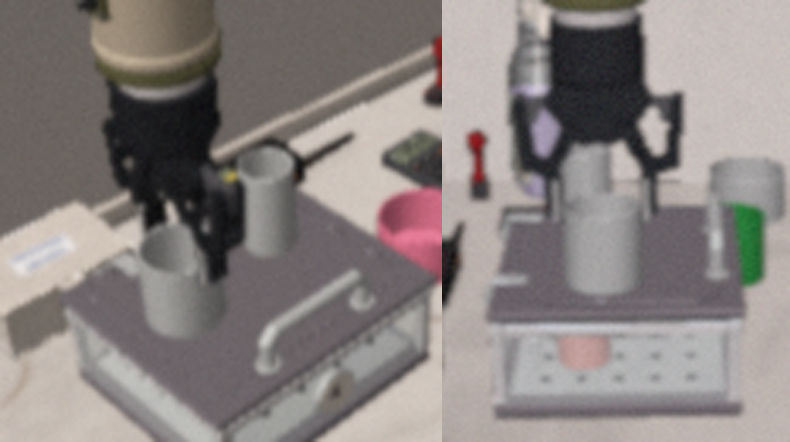

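The middle beaker is gripped near its rim (crop about (185,280)), with the tips about 17 mm below the rim. Lifting it over to the large beaker.

Emit:
step_arm(plan=[[[-1, 0, 0, 0.2, 0, 0, 0], [-1, 0, 0, 0.5, 0, 0, 0], [-1, 0, 0, 0.7, 0, 0, 0], [-1, 0, 0, 0.7, 0, 0, 0], [-1, 0, 0, 0.7, 0, 0, 0], [-1, 0, 0, 0.5, 0, 0, 0], [-1, 0, 0, 0.3, 0, 0, 0], [-1, -0.1, -0.3, 0.1, 0, 0, 0], [-1, -0.2, -0.6, 0, 0, 0, 0], [-1, -0.2, -0.7, 0, 0, 0, 0], [-1, -0.2, -0.7, 0, 0, 0, 0], [-1, -0.2, -0.7, 0, 0, 0, 0], [-1, -0.2, -0.7, 0, 0, 0, 0], [-1, -0.2, -0.7, 0, 0, 0, 0], [-1, -0.2, -0.7, 0, 0, 0, 0], [-1, -0.2, -0.7, 0, 0, 0, 0], [-1, -0.2, -0.7, 0, 0, 0, 0], [-1, -0.2, -0.7, 0, 0, 0, 0], [-1, -0.2, -0.7, 0, 0, 0, 0], [-1, -0.2, -0.7, 0, 0, 0, 0]]])

```text
time: 6.35
tool_pos: [509.3, -19.5, 254.4]
tool_rot: [-2.145, -2.294, 0.001]
contact_force: [0.7, -0.3, 0.1]
opening: 63.4
```

Emit:
step_arm(plan=[[[-1, -0.2, -0.7, 0, 0, 0, 0], [-1, -0.2, -0.7, 0, 0, 0, 0], [-1, -0.2, -0.7, 0, 0, 0, 0], [-1, -0.2, -0.7, 0, 0, 0, 0], [-1, -0.2, -0.7, 0, 0, 0, 0], [-1, -0.1, -0.5, 0, 0, 0, 0], [-1, 0, -0.3, 0, 0, 0, 0], [-1, 0, -0.1, 0, 0, 0, 0], [-1, 0, 0, 0, 0, 0, 0], [-1, 0, 0, 0, 0, 0, 0]]])

```text
time: 7.18
tool_pos: [477.7, -148.8, 255.1]
tool_rot: [-2.144, -2.296, -0.001]
contact_force: [0.3, -0.6, -0.7]
opening: 63.4
```

```bash
python3 -c "
from h import *
s,_=st(); p=s['tool_pos']; rim('scene',52,(476,-170),60,5,'s2.png'); rim('side',52,(476,-170),60,5); rim('scene',p[2]+21,p[:2],40,5)"
```

```text
t 7.18 q [ 0.76  0.08 -0.58  1.72  0.04  1.35  0.25] tcp [ 477.7 -148.8  255.1] yaw_x 93.9 z [-0.     0.001 -1.   ] F [ 0.3 -0.6 -0.7] op 63.4
scene encl 472.6 -172.7 r 46.0 lsq [ 473.1 -170.2] 40.6 z 50.5 97
side encl 472.5 -168.2 r 45.9 lsq [ 472.3 -169.2] 40.3 z 49.1 62
scene encl 476.2 -141.7 r 37.7 lsq [ 476.2 -144.4] 31.6 z 274.7 109
```

Emit:
step_arm(plan=[[[-1, -0.08, -0.4, -0.2, 0, 0, 0], [-1, 0, -0.4, -0.6, 0, 0, 0], [-1, 0, 0, -0.8, 0, 0, 0], [-1, 0, 0, -0.8, 0, 0, 0], [-1, 0, 0, -0.8, 0, 0, 0], [-1, 0, 0, -0.8, 0, 0, 0], [-1, 0, 0, -0.5, 0, 0, 0], [-1, 0, 0, -0.2, 0, 0, 0], [-1, 0, 0, 0, 0, 0, 0], [-1, 0, 0, 0, 0, 0, 0]]])

```text
time: 8.17
tool_pos: [475.4, -174.1, 114.8]
tool_rot: [2.145, 2.295, 0.0]
contact_force: [-0.1, -0.5, -0.2]
opening: 63.4
```

```bash
python3 -c "
from h import *
s,_=st(); p=s['tool_pos']; rim('scene',52,(475,-171),60,4,'s3.png'); rim('scene',p[2]+21,p[:2],45,5);rim('side',p[2]+21,p[:2],45,5)
im,_=arm.get_image('side'); sc=np.load('s3.npz')['im']
a=cv2.resize(sc[120:230,310:410],(440,484),interpolation=cv2.INTER_CUBIC)
b=cv2.resize(im[120:220,255:335],(352,440),interpolation=cv2.INTER_CUBIC)
save('g2.png',np.hstack([a[:440],b]))"
```

```text
t 8.17 q [ 0.76  0.22 -0.55  1.89  0.13  1.07  0.23] tcp [ 475.4 -174.1  114.8] yaw_x 93.9 z [ 0. -0. -1.] F [-0.1 -0.5 -0.2] op 63.4
scene encl 472.6 -171.0 r 43.1 lsq [ 473.3 -170.5] 40.6 z 50.8 54
scene encl 475.5 -174.9 r 44.9 lsq [ 473.4 -170.8] 33.2 z 134.3 111
side encl 475.3 -165.2 r 42.2 lsq [ 475.2 -167.7] 32.9 z 133.7 80
```

View pics/g2.png

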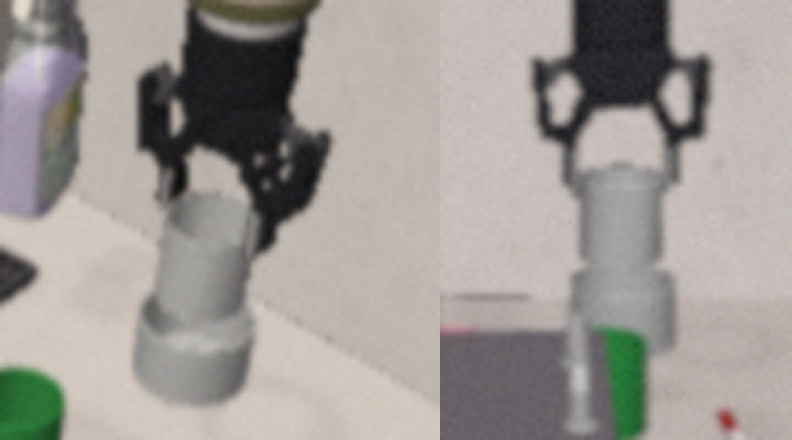

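The middle beaker hangs centred over the large one (crop left (200,260) over (193,355)). Lowering.

Emit:
step_arm(plan=[[[-1, 0, 0, -0.2, 0, 0, 0], [-1, 0, 0, -0.4, 0, 0, 0], [-1, 0, 0, -0.4, 0, 0, 0], [-1, 0, 0, -0.4, 0, 0, 0], [-1, 0, 0, -0.3, 0, 0, 0], [-1, 0, 0, -0.2, 0, 0, 0], [-1, 0, 0, -0.1, 0, 0, 0], [-1, 0, 0, -0.05, 0, 0, 0], [-1, 0, 0, 0, 0, 0, 0], [-1, 0, 0, 0, 0, 0, 0]]])

```text
time: 9.2
tool_pos: [475.5, -173.9, 53.2]
tool_rot: [2.145, 2.295, 0.001]
contact_force: [-0.2, 0.2, -0.9]
opening: 63.2
```

Emit:
step_arm(plan=[[[-1, 0, 0, -0.07, 0, 0, 0], [-1, 0, 0, -0.05, 0, 0, 0], [-1, 0, 0, 0, 0, 0, 0], [-1, 0, 0, 0, 0, 0, 0]]])

```text
time: 9.53
tool_pos: [475.1, -173.8, 49.2]
tool_rot: [2.145, 2.295, 0.0]
contact_force: [-0.3, 0.0, -0.8]
opening: 63.3
```

Emit:
step_arm(plan=[[[-1, 0, 0, -0.04, 0, 0, 0], [-1, 0, 0, -0.02, 0, 0, 0], [-1, 0, 0, 0, 0, 0, 0], [-1, 0, 0, 0, 0, 0, 0]]])

```text
time: 9.87
tool_pos: [475.3, -173.9, 47.9]
tool_rot: [2.145, 2.295, -0.0]
contact_force: [-1.6, 0.5, 5.1]
opening: 63.2
```

Emit:
step_arm(plan=[[[0.7, 0, 0, 0, 0, 0, 0], [0.7, 0, 0, 0, 0, 0, 0], [1, 0, 0, 0, 0, 0, 0], [1, 0, 0, 0, 0, 0, 0], [1, 0, 0, 0.3, 0, 0, 0], [1, 0, 0, 0.6, 0, 0, 0], [1, 0, 0, 0.8, 0, 0, 0], [1, 0, 0, 0.8, 0, 0, 0], [1, 0, 0, 0.8, 0, 0, 0], [1, 0, 0, 0.8, 0, 0, 0], [1, 0, 0, 0.8, 0, 0, 0], [1, 0, 0, 0.8, 0, 0, 0], [1, 0, 0, 0.4, 0, 0, 0], [1, 0, 0, 0.1, 0, 0, 0], [1, 0, 0, 0, 0, 0, 0], [1, 0, 0, 0, 0, 0, 0]]])

```text
time: 11.2
tool_pos: [474.6, -173.7, 232.3]
tool_rot: [-2.144, -2.294, 0.001]
contact_force: [-0.3, 0.4, 0.0]
opening: 85.2
```

```bash
python3 -c "
from h import *
st(); rim('wrist',52,(475,-171),60,4,'w3.png'); rim('wrist',69,(475,-171),50,4); rim('scene',69,(474,-171),50,4)
st()"
```

```text
t 11.2 q [ 0.79  0.11 -0.56  1.74  0.06  1.31  0.28] tcp [ 474.6 -173.7  232.3] yaw_x 93.9 z [-0.001  0.001 -1.   ] F [-0.3  0.4  0. ] op 85.2
wrist encl 475.0 -170.8 r 42.0 lsq [ 475.1 -169.5] 38.2 z 51.9 1019
wrist encl 476.0 -169.7 r 32.1 lsq [ 476.  -169.3] 30.4 z 69.3 652
scene encl 474.5 -169.2 r 33.4 lsq [ 474.  -169.4] 30.5 z 67.1 61
t 11.35 q [ 0.79  0.11 -0.56  1.74  0.06  1.31  0.28] tcp [ 474.6 -173.6  232.1] yaw_x 93.9 z [-0.002  0.001 -1.   ] F [-0.7  0.5 -0.4] op 85.5
```

Nested level: rim at 69.3 mm, as it should be at 69. Now the small one.

Emit:
step_arm(plan=[[[1, 0.1, 0.3, 0.2, 0, 0, 0], [1, 0.34, 0.75, 0.2, 0, 0, 0], [1, 0.34, 0.75, 0.2, 0, 0, 0], [1, 0.34, 0.75, 0.2, 0, 0, 0], [1, 0.34, 0.75, 0.2, 0, 0, 0], [1, 0.34, 0.75, 0, 0, 0, 0], [1, 0.34, 0.75, 0, 0, 0, 0], [1, 0.34, 0.75, 0, 0, 0, 0], [1, 0.34, 0.75, 0, 0, 0, 0], [1, 0.34, 0.75, 0, 0, 0, 0], [1, 0.34, 0.75, 0, 0, 0, 0], [1, 0.34, 0.75, 0, 0, 0, 0], [1, 0.34, 0.75, 0, 0, 0, 0], [1, 0.34, 0.75, 0, 0, 0, 0], [1, 0.1, 0.4, 0, 0, 0, 0], [1, 0, 0, 0, 0, 0, 0], [1, 0, 0, 0, 0, 0, 0], [1, 0, 0, 0, 0, 0, 0]]])

```text
time: 12.85
tool_pos: [613.6, 138.7, 263.4]
tool_rot: [2.146, 2.294, -0.001]
contact_force: [0.1, -0.3, 0.1]
opening: 85.2
```

```bash
python3 - <<'E'
from h import *
st(); rim('wrist',181,(611,140),40,5,'w4.png')
f=np.load('w4.npz'); 
E
```

```text
t 12.85 q [ 0.24  0.42 -0.73  1.37  0.28  1.46 -0.41] tcp [613.6 138.7 263.4] yaw_x 93.8 z [-0.    -0.001 -1.   ] F [ 0.1 -0.3  0.1] op 85.2
wrist encl 612.1 140.0 r 23.2 lsq [612.2 140.5] 21.4 z 181.2 890
```

Emit:
step_arm(plan=[[[1, -0.05, 0.05, -0.3, 0, 0, 0], [1, 0, 0, -0.7, 0, 0, 0], [1, 0, 0, -0.7, 0, 0, 0], [1, 0, 0, -0.7, 0, 0, 0], [1, 0, 0, -0.6, 0, 0, 0], [1, 0, 0, -0.3, 0, 0, 0], [1, 0, 0, -0.11, 0, 0, 0], [1, 0, 0, 0, 0, 0, 0], [-1, 0, 0, 0, 0, 0, 0], [-1, 0, 0, 0, 0, 0, 0], [-1, 0, 0, 0, 0, 0, 0], [-1, 0, 0, 0, 0, 0, 0], [-1, 0, 0, 0, 0, 0, 0], [-1, 0, 0, 0, 0, 0, 0], [-1, 0, 0, 0, 0, 0, 0], [-1, 0, 0, 0, 0, 0, 0]]], newtons=30)

```text
time: 14.23
tool_pos: [612.7, 141.4, 162.2]
tool_rot: [2.145, 2.295, 0.002]
contact_force: [-2.1, -0.2, 6.6]
opening: 43.8
```

```bash
python3 -c "
from h import *
st()"
```

```text
t 14.23 q [ 0.24  0.48 -0.71  1.51  0.32  1.27 -0.45] tcp [612.7 141.4 162.2] yaw_x 93.9 z [ 0.002  0.    -1.   ] F [-2.1 -0.2  6.6] op 43.8
```

Emit:
step_arm(plan=[[[-1, 0, 0, 0.2, 0, 0, 0], [-1, 0, 0, 0.5, 0, 0, 0], [-1, 0, 0, 0.5, 0, 0, 0], [-1, -0.1, -0.2, 0.3, 0, 0, 0], [-1, -0.25, -0.5, 0, 0, 0, 0], [-1, -0.3, -0.7, 0, 0, 0, 0], [-1, -0.3, -0.7, 0, 0, 0, 0], [-1, -0.3, -0.7, 0, 0, 0, 0], [-1, -0.3, -0.7, 0, 0, 0, 0], [-1, -0.3, -0.7, 0, 0, 0, 0], [-1, -0.3, -0.7, 0, 0, 0, 0], [-1, -0.3, -0.7, 0, 0, 0, 0], [-1, -0.3, -0.7, 0, 0, 0, 0], [-1, -0.3, -0.7, 0, 0, 0, 0], [-1, -0.3, -0.7, 0, 0, 0, 0], [-1, -0.3, -0.7, 0, 0, 0, 0], [-1, -0.3, -0.7, 0, 0, 0, 0], [-1, -0.3, -0.6, 0, 0, 0, 0], [-1, -0.2, -0.4, 0, 0, 0, 0], [-1, -0.1, -0.2, 0, 0, 0, 0]]])

```text
time: 15.9
tool_pos: [474.4, -170.1, 206.2]
tool_rot: [2.148, 2.292, -0.001]
contact_force: [0.0, 0.2, 0.0]
opening: 44.0
```

Emit:
step_arm(plan=[[[-1, 0, 0, 0, 0, 0, 0], [-1, 0, 0, 0, 0, 0, 0]]])

```text
time: 16.07
tool_pos: [475.8, -167.4, 206.2]
tool_rot: [2.145, 2.295, 0.0]
contact_force: [1.0, 0.3, 0.1]
opening: 44.1
```

```bash
python3 -c "
from h import *
s,_=st(); p=s['tool_pos']; rim('scene',69,(475,-170),45,4,'s4.png'); rim('scene',p[2]+19,p[:2],32,5);rim('side',p[2]+19,p[:2],32,5);rim('side',69,(475,-170),45,4); rim('wrist',p[2]+19,p[:2],32,5);rim('wrist',69,(475,-170),45,4)
"
```

```text
t 16.07 q [ 0.81  0.13 -0.6   1.78  0.07  1.25  0.26] tcp [ 475.8 -167.4  206.2] yaw_x 93.9 z [ 0.  0. -1.] F [1.  0.3 0.1] op 44.1
scene encl 473.3 -169.4 r 33.0 lsq [ 473.8 -169.3] 30.5 z 67.3 62
scene encl 475.1 -159.9 r 30.9 lsq [ 474.8 -166.8] 23.8 z 223.4 76
side encl 474.0 -163.1 r 30.0 lsq [ 474.7 -165. ] 24.3 z 222.8 49
side encl 475.0 -167.7 r 34.7 lsq [ 473.8 -166.3] 30.6 z 66.9 36
wrist encl 474.8 -160.8 r 30.8 lsq [ 476.5 -166.2] 22.5 z 225.2 3511
wrist encl 475.8 -169.6 r 31.9 lsq [ 475.9 -169.3] 30.3 z 69.3 480
```

Emit:
step_arm(plan=[[[-1, -0.03, -0.08, -0.2, 0, 0, 0], [-1, 0, 0, -0.5, 0, 0, 0], [-1, 0, 0, -0.6, 0, 0, 0], [-1, 0, 0, -0.5, 0, 0, 0], [-1, 0, 0, -0.3, 0, 0, 0], [-1, 0, 0, -0.1, 0, 0, 0], [-1, 0, 0, 0, 0, 0, 0], [-1, 0, 0, 0, 0, 0, 0]]])

```text
time: 17.03
tool_pos: [475.2, -170.3, 140.7]
tool_rot: [2.145, 2.295, 0.001]
contact_force: [0.6, 0.3, -0.9]
opening: 44.1
```

```bash
python3 -c "
from h import *
st(); sc,_=arm.get_image('scene'); im,_=arm.get_image('side')
a=cv2.resize(sc[120:220,310:410],(440,440),interpolation=cv2.INTER_CUBIC)
b=cv2.resize(im[120:220,255:335],(352,440),interpolation=cv2.INTER_CUBIC)
save('g3.png',np.hstack([a,b]))"
```

```text
t 17.03 q [ 0.8   0.19 -0.59  1.86  0.12  1.12  0.23] tcp [ 475.2 -170.3  140.7] yaw_x 93.9 z [ 0.001 -0.    -1.   ] F [ 0.6  0.3 -0.9] op 44.1
```

View pics/g3.png

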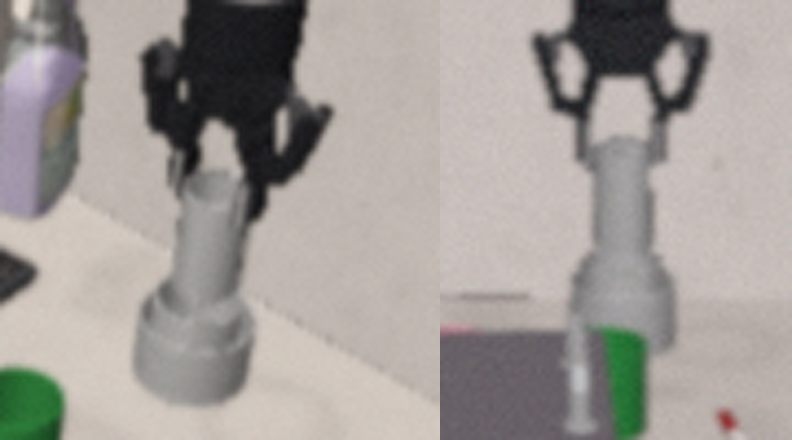

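The small beaker hangs upright and centred over the nest (left crop, (207,240) over (195,330)). Lowering.

Emit:
step_arm(plan=[[[-1, 0, 0, -0.2, 0, 0, 0], [-1, 0, 0, -0.4, 0, 0, 0], [-1, 0, 0, -0.4, 0, 0, 0], [-1, 0, 0, -0.4, 0, 0, 0], [-1, 0, 0, -0.4, 0, 0, 0], [-1, 0, 0, -0.3, 0, 0, 0], [-1, 0, 0, -0.15, 0, 0, 0], [-1, 0, 0, -0.05, 0, 0, 0], [-1, 0, 0, 0, 0, 0, 0], [-1, 0, 0, 0, 0, 0, 0]]])

```text
time: 17.97
tool_pos: [475.2, -170.3, 71.5]
tool_rot: [2.145, 2.295, 0.001]
contact_force: [0.7, 0.6, -0.6]
opening: 44.0
```

Emit:
step_arm(plan=[[[-1, 0, 0, -0.06, 0, 0, 0], [-1, 0, 0, -0.05, 0, 0, 0], [-1, 0, 0, 0, 0, 0, 0], [-1, 0, 0, 0, 0, 0, 0]]])

```text
time: 18.3
tool_pos: [474.9, -170.3, 67.9]
tool_rot: [2.145, 2.295, 0.0]
contact_force: [0.2, 0.2, -1.2]
opening: 44.1
```

Emit:
step_arm(plan=[[[-1, 0, 0, -0.04, 0, 0, 0], [-1, 0, 0, -0.02, 0, 0, 0], [-1, 0, 0, 0, 0, 0, 0], [-1, 0, 0, 0, 0, 0, 0]]])

```text
time: 18.63
tool_pos: [475.1, -170.5, 67.1]
tool_rot: [2.145, 2.294, -0.0]
contact_force: [-5.3, 0.6, 13.3]
opening: 44.3
```

Emit:
step_arm(plan=[[[0.4, 0, 0, 0.03, 0, 0, 0], [0.4, 0, 0, 0, 0, 0, 0], [0.7, 0, 0, 0, 0, 0, 0], [1, 0, 0, 0, 0, 0, 0], [1, 0, 0, 0, 0, 0, 0], [1, 0, 0, 0.3, 0, 0, 0], [1, 0, 0, 0.6, 0, 0, 0], [1, 0, 0, 0.8, 0, 0, 0], [1, 0, 0, 0.8, 0, 0, 0], [1, 0, 0, 0.8, 0, 0, 0], [1, 0, 0, 0.8, 0, 0, 0], [1, 0, 0, 0.8, 0, 0, 0], [1, 0, 0, 0.8, 0, 0, 0], [1, 0, 0, 0.4, 0, 0, 0], [1, 0, 0, 0.1, 0, 0, 0], [1, 0, 0, 0, 0, 0, 0], [1, 0, 0, 0, 0, 0, 0]]])

```text
time: 20.05
tool_pos: [474.4, -170.1, 251.7]
tool_rot: [-2.144, -2.294, 0.001]
contact_force: [-0.2, 0.5, -0.5]
opening: 85.5
```

```bash
python3 -c "
from h import *
st(); rim('wrist',52,(475,-171),60,4,'w5.png'); rim('wrist',69,(475,-171),50,4); rim('wrist',86,(475,-171),40,4)
save('g4.png',cv2.resize(np.load('w5.npz')['im'],(560,420)))"
```

```text
t 20.05 q [ 0.82  0.1  -0.6   1.72  0.05  1.35  0.28] tcp [ 474.4 -170.1  251.7] yaw_x 93.9 z [-0.001  0.001 -1.   ] F [-0.2  0.5 -0.5] op 85.5
wrist encl 475.0 -170.7 r 42.0 lsq [ 475.  -170.3] 37.2 z 52.0 945
wrist encl 476.0 -169.7 r 32.0 lsq [ 476.1 -168.6] 28.3 z 69.4 678
wrist encl 474.6 -171.6 r 23.1 lsq [ 474.6 -171.2] 21.4 z 86.4 454
```

View pics/g4.png

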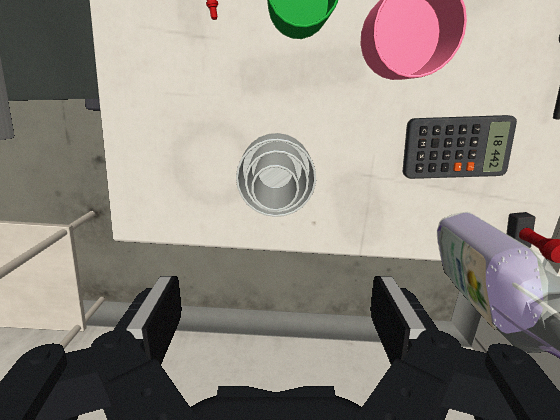

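Nest shown centred at (275,175); rims at 52.0 / 69.4 / 86.4 mm as required. Now to the handle.

Emit:
step_arm(plan=[[[1, 0, 0.3, 0, 0, 0, 0], [1, 0.05, 0.8, 0, 0, 0, 0], [1, 0.05, 0.8, 0, 0, 0, 0], [1, 0.05, 0.8, 0, 0, 0, 0], [1, 0.05, 0.8, 0, 0, 0, 0], [1, 0.05, 0.8, 0, 0, 0, 0], [1, 0.05, 0.8, 0, 0, 0, 0], [1, 0.05, 0.8, 0, 0, 0, 0], [1, 0.05, 0.8, 0, 0, 0, 0], [1, 0.05, 0.8, 0, 0, 0, 0], [1, 0.05, 0.8, 0, 0, 0, 0], [1, 0.05, 0.8, 0, 0, 0, 0], [1, 0.05, 0.8, 0, 0, 0, 0], [1, 0.05, 0.8, 0, 0, 0, 0], [1, 0.05, 0.8, 0, 0, 0, 0], [1, 0, 0.3, 0, 0, 0, 0], [1, 0, 0, 0, 0, 0, 0], [1, 0, 0, 0, 0, 0, 0], [1, 0, 0, 0, 0, 0, 0]]])

```text
time: 21.78
tool_pos: [496.0, 182.4, 252.7]
tool_rot: [2.147, 2.293, -0.001]
contact_force: [1.6, -1.0, -0.9]
opening: 85.3
```

```bash
cat > lid.py <<'E'
from h import *
def look():
    st(); im,d=arm.get_image('wrist'); P=cloud(cam('wrist'),d)
    m=(d>0)&(abs(P[...,2]-137)<4)&(np.hypot(P[...,0]-495,P[...,1]-183)<80); q=P[m]
    print('handle',cv2.minAreaRect(q[:,:2].astype(np.float32)),np.percentile(q[:,2],[5,50,99]),len(q))
    m=(d>0)&(abs(P[...,2]-101)<4)&(P[...,0]>440)&(P[...,1]>50)&(P[...,1]<320); q=P[m]; print('lid',cv2.minAreaRect(q[:,:2].astype(np.float32)),np.median(q[:,2]))
    save('w6.png',im)
if __name__=='__main__': look()
E
python3 lid.py
```

```text
t 21.78 q [ 0.36  0.2  -0.9   1.65  0.16  1.37 -0.49] tcp [496.  182.4 252.7] yaw_x 93.8 z [-0.    -0.001 -1.   ] F [ 1.6 -1.  -0.9] op 85.3
handle ((498.45166015625, 183.60577392578125), (11.776715278625488, 102.42061614990234), 3.41131854057312) [134.90972967 138.53300281 140.69350715] 1690
lid ((582.5077514648438, 188.77523803710938), (210.76852416992188, 235.92373657226562), 3.5860660076141357) 102.55250708267515
```

Emit:
step_arm(plan=[[[1, 0.08, 0.04, -0.3, 0, 0, 0], [1, 0, 0, -0.8, 0, 0, 0], [1, 0, 0, -0.8, 0, 0, 0], [1, 0, 0, -0.8, 0, 0, 0], [1, 0, 0, -0.8, 0, 0, 0], [1, 0, 0, -0.6, 0, 0, 0], [1, 0, 0, -0.4, 0, 0, 0], [1, 0, 0, -0.1, 0, 0, 0], [1, 0, 0, 0, 0, 0, 0], [1, 0, 0, 0, 0, 0, 0], [-1, 0, 0, 0, 0, 0, 0], [-1, 0, 0, 0, 0, 0, 0], [-1, 0, 0, 0, 0, 0, 0], [-1, 0, 0, 0, 0, 0, 0], [-1, 0, 0, 0, 0, 0, 0], [-1, 0, 0, 0, 0, 0, 0], [-1, 0, 0, 0, 0, 0, 0], [-1, 0, 0, 0, 0, 0, 0], [-1, 0, 0, 0, 0, 0, 0], [-1, 0, 0, 0, 0, 0, 0]]], newtons=60)

```text
time: 23.5
tool_pos: [497.1, 184.9, 115.1]
tool_rot: [-2.144, -2.295, 0.004]
contact_force: [-8.3, -2.3, 9.7]
opening: 10.1
```

```bash
python3 -c "
from h import *
st(); sc,_=arm.get_image('scene'); im,_=arm.get_image('side')
a=cv2.resize(sc[150:270,190:310],(440,440),interpolation=cv2.INTER_CUBIC)
b=cv2.resize(im[160:270,210:300],(360,440),interpolation=cv2.INTER_CUBIC)
save('g5.png',np.hstack([a,b]))"
```

```text
t 23.5 q [ 0.3   0.35 -0.86  1.81  0.29  1.12 -0.59] tcp [497.1 184.9 115.1] yaw_x 93.9 z [-0.002 -0.001 -1.   ] F [-8.3 -2.3  9.7] op 10.1
```

View pics/g5.png

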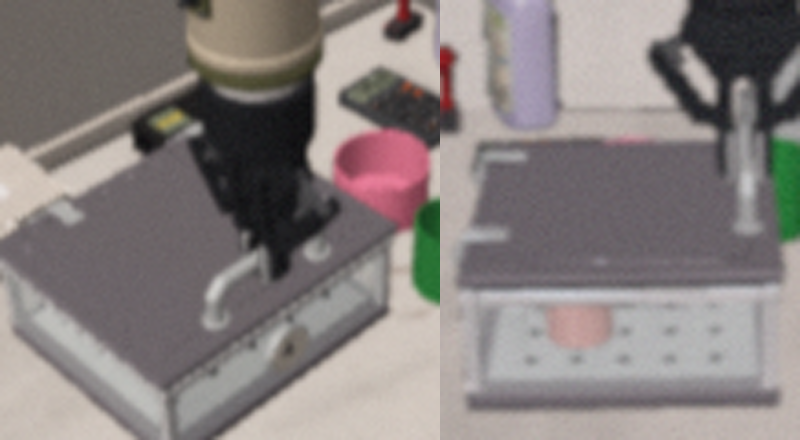

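Handle gripped at its middle (left crop (265,260)). Pulling slowly along the arc.

Emit:
step_arm(plan=[[[-1, 0, 0, 0.03, 0, 0, 0], [-1, 0, 0, 0.03, 0, 0, 0], [-1, 0, 0, 0.03, 0, 0, 0], [-1, 0, 0, 0.03, 0, 0.05, 0], [-1, 0.005, 0, 0.03, -0.005, 0.09, 0], [-1, 0.005, 0, 0.03, -0.005, 0.09, 0], [-1, 0.005, 0, 0.03, -0.005, 0.09, 0], [-1, 0.005, 0, 0.03, -0.005, 0.09, 0], [-1, 0.005, 0, 0.03, -0.005, 0.09, 0], [-1, 0.005, 0, 0.03, -0.005, 0.09, 0], [-1, 0, 0, 0, 0, 0, 0], [-1, 0, 0, 0, 0, 0, 0]]])

```text
time: 24.6
tool_pos: [498.5, 185.0, 124.2]
tool_rot: [-2.124, -2.274, 0.049]
contact_force: [-7.3, 0.8, -5.2]
opening: 10.0
```

```bash
cat > gap.py <<'E'
from h import *
st()
h=np.array([582.5+100*np.cos(.0628),188.8+100*np.sin(.0628)])  # hinge mid
e=np.array([np.cos(.0628),np.sin(.0628)]); f=np.array([-e[1],e[0]])
for n in('scene','side'):
    im,d=arm.get_image(n); P=cloud(cam(n),d); a=(P[...,:2]-h)@e; b=(P[...,:2]-h)@f
    m=(d>0)&(a>-200)&(a<-20)&(abs(b)<105)&(abs(P[...,2]-105-(-a)*.05)<16)
    x,z=-a[m],P[...,2][m]
    for _ in range(4):
        A=np.polyfit(x,z,1); k=abs(z-np.polyval(A,x))<4; x,z=x[k],z[k]
    print(n,'slope rad',np.arctan(A[0]).round(4),'z at hinge',A[1].round(1),len(x)); save('last_'+n+'.png',im)
E
python3 gap.py
```

```text
t 24.6 q [ 0.29  0.37 -0.86  1.77  0.28  1.18 -0.58] tcp [498.5 185.  124.2] yaw_x 93.9 z [-0.043 -0.003 -0.999] F [-7.3  0.8 -5.2] op 10.0
scene slope rad 0.0445 z at hinge 101.9 2293
side slope rad 0.0476 z at hinge 100.7 1835
```

Emit:
step_arm(plan=[[[-1, 0.005, 0, 0.03, -0.005, 0.08, 0], [-1, 0.005, 0, 0.03, -0.005, 0.08, 0], [-1, 0.005, 0, 0.03, -0.005, 0.08, 0], [-1, 0.005, 0, 0.03, -0.005, 0.08, 0], [-1, 0.005, 0, 0.03, -0.005, 0.08, 0], [-1, 0.005, 0, 0.03, -0.005, 0.08, 0], [-1, 0.005, 0, 0.03, -0.005, 0.08, 0], [-1, 0.005, 0, 0.03, -0.005, 0.08, 0], [-1, 0.005, 0, 0.03, -0.005, 0.08, 0], [-1, 0.005, 0, 0.03, -0.005, 0.08, 0], [-1, 0, 0, 0, 0, 0, 0], [-1, 0, 0, 0, 0, 0, 0], [-1, 0, 0, 0, 0, 0, 0], [-1, 0, 0, 0, 0, 0, 0]]])

```text
time: 25.87
tool_pos: [500.2, 185.1, 133.6]
tool_rot: [-2.097, -2.245, 0.11]
contact_force: [-6.8, 0.4, -3.6]
opening: 9.9
```

```bash
python3 gap.py
```

```text
t 25.87 q [ 0.28  0.41 -0.85  1.71  0.27  1.26 -0.57] tcp [500.2 185.1 133.6] yaw_x 93.9 z [-0.098 -0.006 -0.995] F [-6.8  0.4 -3.6] op 9.9
scene slope rad 0.096 z at hinge 101.9 2203
side slope rad 0.0984 z at hinge 100.7 1808
```

Emit:
step_arm(plan=[[[-1, 0, 0, 0, 0, 0, 0], [-1, 0, 0, 0, 0, 0, 0], [-1, 0, 0, 0, 0, 0, 0], [-1, 0, 0, 0, 0, 0, 0], [-1, 0, 0, 0, 0, 0, 0], [-1, 0, 0, 0, 0, 0, 0]]])

```text
time: 26.47
tool_pos: [500.3, 185.1, 133.6]
tool_rot: [-2.097, -2.245, 0.11]
contact_force: [-8.3, -0.1, -3.2]
opening: 9.9
```

```bash
python3 gap.py; python3 -c "
from h import *
rim('scene',86,(474,-171),40,4)"
```

```text
t 26.47 q [ 0.28  0.41 -0.85  1.71  0.27  1.26 -0.57] tcp [500.3 185.1 133.6] yaw_x 93.9 z [-0.098 -0.006 -0.995] F [-8.3 -0.1 -3.2] op 9.9
scene slope rad 0.0965 z at hinge 101.8 2208
side slope rad 0.0985 z at hinge 100.7 1804
scene encl 473.2 -172.1 r 25.5 lsq [ 471.9 -171.6] 21.8 z 84.6 47
```

View pics/last_scene.png

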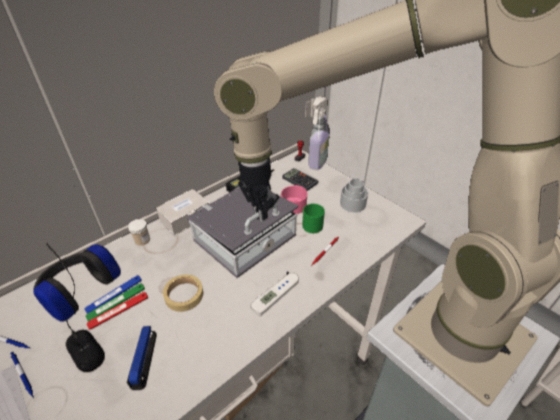

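The picture shows the lid held slightly open at (255,215) and the nest standing at (354,195). Tape, pen and thermometer are where they were.

```bash
python3 -c "
from workcell import arm
print(arm.hand_in())"
```

```text
the job is handed in; nothing more can be done
None
```

I nested the middle steel beaker in the large one and the small one in the middle. I then pulled the lid off its seal slowly by the bow handle, and the arm is still holding it open. I handed the job in at about 26.6 s on the robot's clock; hand-in reports no verdict.

- **Nest:** the rims measured 52.0, 69.4 and 86.4 mm (expected 52, 69 and 86), and the beakers' axes agree to about 2 mm.
- **Lid:** the two fixed cameras gave 0.097 and 0.099 rad, a gap of about 20 mm at the front edge. The lid held that angle over the last 0.6 s before hand-in. I raised it about 1 mm per step; the gap was about 1 cm at my one check on the way, and the lid showed no jump.
- **Other things:** the tape, pen, thermometer and the green and pink look-alikes appear untouched in the last picture.

**Readings that disagreed:**
- The finger opening read about 2 mm low on the small beaker and the handle bar.
- The scene camera sits 1–3 mm off the wrist camera.
- About 8 N of sideways force remains in the grip on the handle.

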